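# Start the bench suction and hold its sprung shutter half open

### The arm

A 7-joint arm with a two-finger parallel gripper is mounted at the origin on the work surface. World frame = base frame: x ahead of the robot, y to its left, z up, the work surface at z = 0. Lengths are in m, angles in rad, forces in N, time in s.
With the tool pointing down it reaches from about 0.425 to 0.8 m from the base axis. Payload 8.3 kg.
Tool frame: the origin (TCP) lies midway between the tips of the shut fingers; the grasp point (between the pads) lies 19 mm behind it; z points along the fingers, y is the direction in which the jaws open and shut (so a half turn about z gives the same grasp; the last joint's range is limited). The gripper opens to 85 mm and grips with 20 to 120 N. Pads are 22 mm wide; open, the fingers measure 114 mm over their backs; the gripper's body (76 mm by 85 mm) begins 54 mm behind the grasp point. The pads swing forward as they close: fully open they stand 13 mm farther back than shut.
Start: joints at [-1.294, 0.383, 0.016, 1.37, -0.006, 1.388, -0.046], TCP at [0.208, 0.589, 0.231] pointing down, gripper open.
Joint ranges: [-2.95, 2.95], [-0.25, 2.06], [-1.52, 1.56], [0.18, 2.33], [-1.44, 4.58], [0.02, 2.06], [-3.01, 3.01]. Speed limits (rad/s): [2.39, 2.39, 3.01, 3.01, 3.14, 3.14, 3.14].

### API

Orientations are given as a unit quaternion [w, x, y, z].
In Python, from cell import bot, eyes, job gives the robot as it stands. The module is installed in compiled form; this text tells all that it offers.
- The arm moves only by the tool servo_tool, never from a script. Its argument "moves" is a list of rows, each an object with "xyz": the shift along the tool's x, y, z in units of 40 mm (1.0 is 40 mm), a list of three; "twist": the turn about the tool's z in units of 8 degrees (1.0 is 8 degrees); "claw": the opening, from 0 (shut) to 1 (fully open). A call has 1 to 20 rows; each row is the pose to reach, as a shift and turn from the pose commanded when the call began, along the tool's axes at that moment; what a row does not reach only later rows make up. A row lasts 1/8 s, in which the tool goes at most 62.5 mm and 10.7 degrees, less where a joint would pass 70% of its speed; a pose out of reach is approached as far as the arm can. A call with a gripper value outside its range is refused whole. The fingers move at their own pace and stop on an object; the grip force is fixed at half the most. Time passes only in rows, so rows that repeat a pose let the fingers close. It gives the time, the measured TCP pose, the force and the opening at its end, in the units of the state.
- bot.state(): the state, without advancing time (a new reading comes with each control period).
- eyes.grab_frame(name): name is "side" or "top" or "wrist"; returns a dict with "color" (420x560x3 uint8, red, green, blue), "vertical_fov" (degrees; the focal length in pixels is half the picture's height over the tangent of half this angle, whatever the lens; pixels are square), "cx", "cy" (the principal point, pixels), "world_from_camera" (4x4, takes a point from camera to world coordinates). Camera axes: x right, y down, z forward; pixel columns grow to the right and rows downward; lengths in m; the calibration is good to about 2 mm. A picture is of the moment at which its call begins. There is no depth.
- job.hand_in(): hands the job in, once; it reports no verdict.
The state is a dict: "time": time; "joints": joint angles; "qvel": joint speeds; "joint_efforts": joint torques, N m; "ee_pos": TCP position; "tool_rot": TCP orientation; "ft_force": force on the tool from outside, world axes, zero at the start; "ft_torque": the same for the moment, N m; "opening": finger opening in m.
Only numpy, scipy, OpenCV 4.12 (cv2) and the standard library are available. Lean on these libraries where they do the work, as an engineer would, in place of code of your own. Each camera call takes 0.05 s, during which the arm holds its last target.

### The job

Start the bench suction by pressing the hinged treadle down to its stop, keep it there for half a second, and let it come back up. Then slide the sprung shutter of the suction inlet by its upright handle to half of its travel (pointer at the long middle mark, port half uncovered) and hold it steady there against the spring: the job finishes while the gripper is still holding the handle. Leave the bin, tape core, bottle and screwdriver alone.

Things in the scene. Friction and masses are not known exactly. Their poses are not given: they have to be found in the camera images.
- treadle (a joint): Treadle angle (rad): 0 = up, as its spring leaves it, plate sloping up 0.22 rad from heel to toe; grows as pressed; 0.22 = on its stop, plate level. The switch acts in the last 0.03 rad. An aluminium plate 100 wide, 180 mm long on a flat 210 x 125 mm dark steel base fixed to the bench. Springs back when let go.
- treadle_pad (a point): Middle of the ribbed black rubber pad (75 long x 90 mm wide) on the treadle's raised toe end, 140 mm from the heel hinge: the place to press. 66 mm above the bench when up, 36 mm when fully down. Pressed here it takes about 4 N at first, 9 N at the stop. y axis: level, across the plate; x axis: heel to toe.
- inlet: Suction inlet: grey steel box fixed to the bench, 270 (x) x 150 (y) x 70 mm high. Origin: centre of underside; x: opening direction. At the -x end a dark cover (x -125 to -25 mm, top 78 mm) with a round 66 mm port, centre x = -75. On the +x part two guide rails (top 78 mm, y +-41 to +-59); the -y one has black marks for closed, half (longest) and open. A 35 mm hose stub juts from the -x end.
- gate (a joint): Travel of the flat steel shutter (m): 0 = closed, 0.070 = fully open, 0.035 = half. A spring pulls it closed: about 3 N at 0, rising 1.5 N per 10 mm, so about 8 N at half and 13 N fully open.
- gate_handle (a point): The shutter's handle: upright black post, 18 mm thick along the slide (x), 30 mm wide (y), 54 mm high, standing on the shutter. This point: the centre of the post, 101 mm above the bench; its foot is at 74 mm, its top at 128 mm. x axis: the opening direction, level. It stands 30 mm to the +x side of the inlet's origin when closed and moves along +x as the shutter opens.
- bin: Bystander: open blue plastic bin 100 x 150 x 60 mm, origin at the centre of its underside.
- tape: Bystander: cardboard tape core, 90 mm across, 25 mm high, lying flat, origin at the centre of its underside.
- glue: Bystander: white glue bottle, 52 mm across, 130 mm high, origin at the centre of its underside.
- driver: Bystander: screwdriver with a black handle lying on the bench, origin at its underside.
Things that resemble listed ones, but are neither listed nor needed, are in the scene too. Leave any white look-alike of the part that bears treadle alone.

How it is judged:
On the way, in this order (a step that is already met when the one before it is completed fails the run):
1. the treadle is pressed down to its stop while the shutter is still closed (value of joint treadle above 0.19 rad and value of joint gate below 0.008 m), for 0.3 s.
2. the treadle is back up and the gripper holds the shutter at half travel (value of joint gate between 0.028 and 0.042 m and contact force between the fingers and gate above 3 N and value of joint treadle below 0.04 rad), for 0.5 s.
At the end, for the whole second after the job is handed in: The shutter stands still at half travel, 35 mm +- 7 mm, with the gripper bearing on its handle with more than 3 N (the spring closes it otherwise), and the treadle is back up (under 0.04 rad). The program ends in that hold (all of step 2 and velocity of joint gate between -0.01 and 0.01 m/s); the arm keeps its last pose, push and grip.
It fails at once if the open blue bin is pushed more than 30 mm (distance of bin from where it was at the start of the episode above 0.03 m).
It fails at once if the empty tape core is pushed more than 30 mm (distance of tape from where it was at the start of the episode above 0.03 m).
It fails at once if the glue bottle is pushed more than 30 mm (distance of glue from where it was at the start of the episode above 0.03 m).
It fails at once if the screwdriver is pushed more than 30 mm (distance of driver from where it was at the start of the episode above 0.03 m).
It also fails if it takes over 48 s, if anything falls off the work surface, if the arm or the gripper's body presses on something with over 40 N, if the wrist force passes 120 N, or if a joint passes its speed limit or range.

## Working session

There is one attempt and no reset: what is moved stays moved. The work goes in short steps, Python scripts to look and compute and a tool call to move; the robot and the scene stay as the last step left them, time stands still between calls to the robot, and variables do not carry over. Pictures are saved under pics/ and viewed, and the job is handed in when it is done.

Besides the shell and the picture viewer there is one more tool, called in YAML: its name, and indented under it one key for each argument. servo_tool: Moves the arm, as the interface text tells. Its arguments: {"type":"object","properties":{"moves":{"type":"array"}},"required":["moves"]}

```bash
mkdir -p pics
cat > h.py <<'E'
from cell import bot, eyes, job
import numpy as np, cv2, pickle
def grab(n,tag):
    f=eyes.grab_frame(n); cv2.imwrite(f'pics/{tag}.png',f['color'][:,:,::-1]); pickle.dump(f,open(f'pics/{tag}.pkl','wb')); return f
def load(tag): return pickle.load(open(f'pics/{tag}.pkl','rb'))
def ray(f,u,v):
    F=f['color'].shape[0]/2/np.tan(np.radians(f['vertical_fov'])/2)
    T=np.array(f['world_from_camera']); d=T[:3,:3]@np.array([(u-f['cx'])/F,(v-f['cy'])/F,1]); return T[:3,3],d
def onz(f,u,v,z):
    o,d=ray(f,u,v); return o+d*(z-o[2])/d[2]
def proj(f,p):
    F=f['color'].shape[0]/2/np.tan(np.radians(f['vertical_fov'])/2)
    T=np.array(f['world_from_camera']); c=T[:3,:3].T@(np.array(p)-T[:3,3]); return F*c[0]/c[2]+f['cx'],F*c[1]/c[2]+f['cy']
E
python3 - <<'E'
from h import *
for n in('top','side','wrist'):
    f=grab(n,n+'0'); print(n,f['vertical_fov'],f['cx'],f['cy'],np.round(f['world_from_camera'],3).tolist())
print(bot.state())
E
```

```text
top 49.41628812019673 284.21154129885014 213.00849250317975 [[-0.003, -0.983, 0.182, 0.358], [-1.0, 0.004, 0.008, 0.002], [-0.008, -0.182, -0.983, 1.346], [0.0, 0.0, 0.0, 1.0]]
side 57.423965038839825 278.79940546176636 204.33566147697044 [[0.906, -0.313, 0.285, 0.31], [-0.423, -0.677, 0.602, -0.617], [0.004, -0.666, -0.746, 0.831], [0.0, 0.0, 0.0, 1.0]]
wrist 70.86122537277943 280.07670301958154 211.52495192119974 [[0.335, 0.906, 0.257, 0.143], [0.942, -0.321, -0.095, 0.612], [-0.003, 0.274, -0.962, 0.373], [0.0, 0.0, 0.0, 1.0]]
{'time': 0.15, 'joints': array([-1.29389139,  0.38403476,  0.01639152,  1.37088812, -0.00629032,
        1.3882294 , -0.04648807]), 'qvel': array([-0.00087874, -0.00126706,  0.0011046 , -0.00363495, -0.00024245,
        0.00031846, -0.00040102]), 'joint_efforts': array([ 2.36552522e-03, -6.28153896e+01,  8.45332593e-01, -3.72171021e+01,
        1.64676335e-02,  1.08675880e-02,  1.91142402e-05]), 'ee_pos': array([0.20815775, 0.58890362, 0.23052628]), 'tool_rot': array([-1.14205681e-04,  1.69055217e-01,  9.85606292e-01, -7.46342097e-04]), 'ft_force': array([ 0.30032493,  0.00813917, -0.11227414]), 'ft_torque': array([-0.0873605 ,  0.03362884,  0.04068894]), 'opening': 0.08525877602797155}
```

View pics/top0.png

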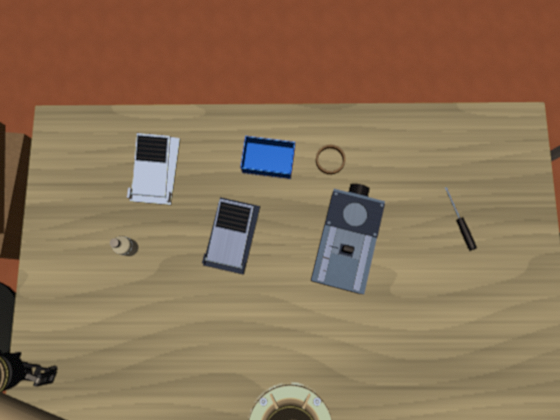

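View pics/side0.png

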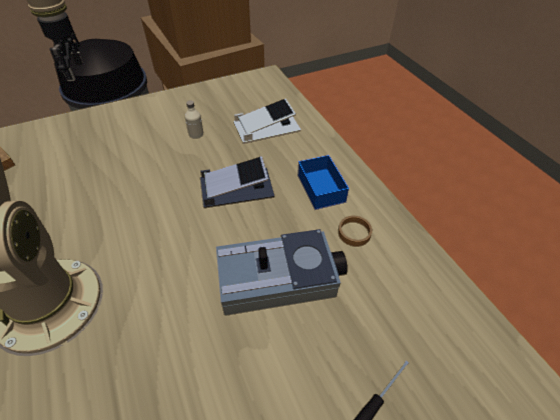

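View pics/wrist0.png

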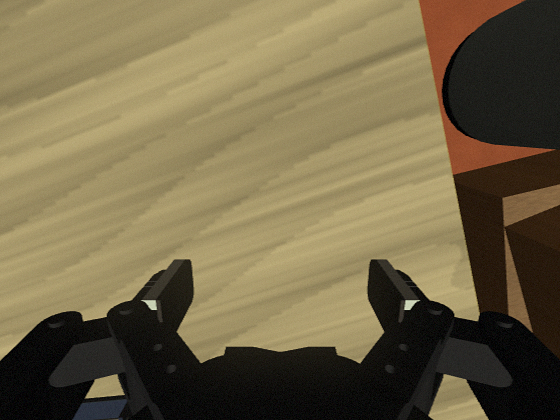

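The treadle candidates in the top view are the white-based one at (152,170) and the aluminium plate on a dark steel base at (232,235). I choose the second by its dark base. The only shutter handle is the black post at (346,249), with the port on its far side at (355,213). Next I check these in close crops.

Run:
```python
import cv2,numpy as np
a=cv2.imread('pics/top0.png'); s=cv2.imread('pics/side0.png')
c1=cv2.resize(a[185:300,190:290],(400,460),interpolation=cv2.INTER_CUBIC)
c2=cv2.resize(a[180:295,300:400],(400,460),interpolation=cv2.INTER_CUBIC)
cv2.imwrite('pics/crop_top.png',np.hstack([c1,c2]))
c1=cv2.resize(s[150:210,190:290],(800,480),interpolation=cv2.INTER_CUBIC)
cv2.imwrite('pics/crop_s1.png',c1)
c1=cv2.resize(s[225:325,205:355],(800,533),interpolation=cv2.INTER_CUBIC)
cv2.imwrite('pics/crop_s2.png',c1)
```

```text
(no output)
```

View pics/crop_top.png

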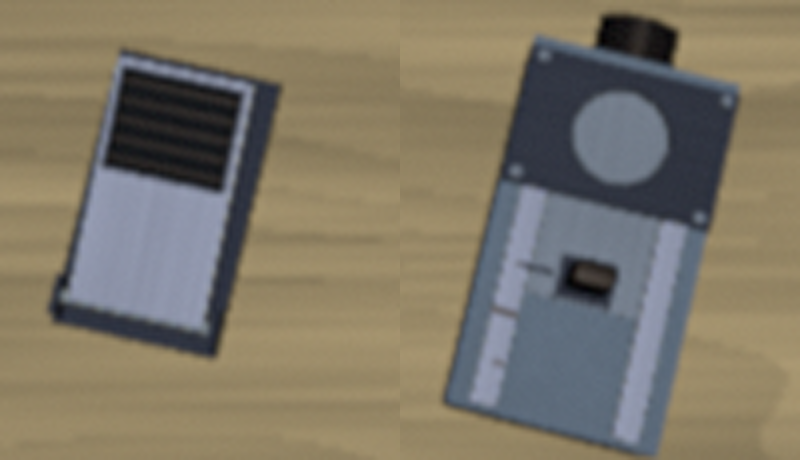

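View pics/crop_s1.png

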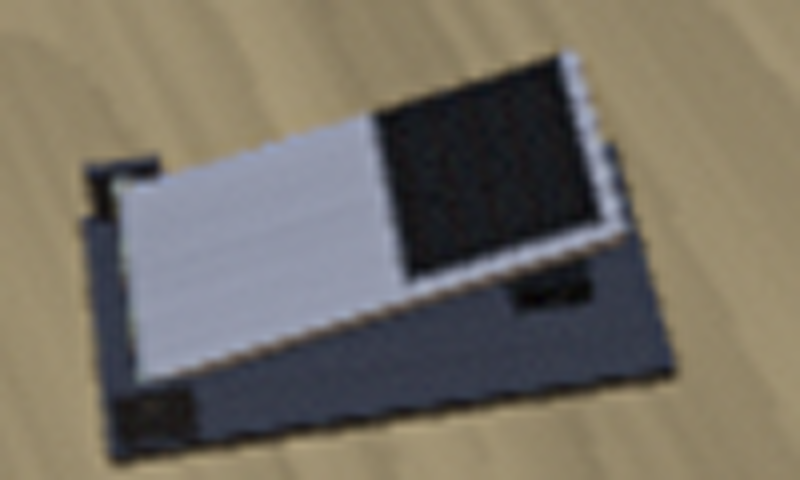

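View pics/crop_s2.png

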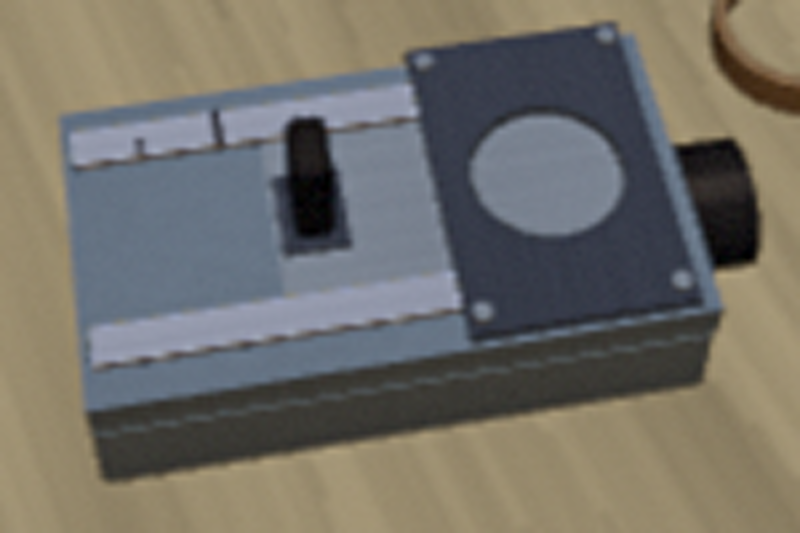

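Run:
```python
from h import *
t=load('top0'); s=load('side0')
L=lambda u,v,z,f=t: onz(f,u,v,z)
# pad toe z: heel hinge ~ .036 ; toe edge 177.5 ->.075, inner 102.5 -> .058
P=[L(220.5,202.5,.074),L(250.75,208.75,.074),L(245.5,232.5,.058),L(215.75,225.75,.058)]
print('pad',np.round(np.mean(P,0),4),[round(float(np.linalg.norm(P[i]-P[(i+1)%4])),4) for i in range(4)])
ax=(P[0]+P[1]-P[2]-P[3])/2; print('x ang',np.degrees(np.arctan2(ax[1],ax[0])))
S=lambda x,y:L(190+x/8,150+y/8,0,s)
SP=[(375,115,.058),(562,58,.074),(600,218,.074),(407,278,.058)]
Q=[L(190+x/8,150+y/8,z,s) for x,y,z in SP]; print('pad side',np.round(np.mean(Q,0),4))
C=[L(333.75,189.5,.07),L(384.5,202,.07),L(364.25,293.25,.07),L(311.25,280.75,.07)]
print('box',np.round(np.mean(C,0),4),[round(float(np.linalg.norm(C[i]-C[(i+1)%4])),4) for i in range(4)])
ax=(C[2]+C[3]-C[0]-C[1])/2; a=np.arctan2(ax[1],ax[0]);print('open dir',np.degrees(a)); 
e=np.array([np.cos(a),np.sin(a)]); B=np.mean(C,0)[:2]
port=L(355,214.5,.073); print('port',port, 'pred',B-.075*e)
k=800/150
C2=[L(205+x/k,225+y/k,.07,s) for x,y in [(62,117),(635,35),(718,308),(90,410)]]
print('box side',np.round(np.mean(C2,0),4)); ax=(C2[0]+C2[3]-C2[1]-C2[2]);print(np.degrees(np.arctan2(ax[1],ax[0])))
h=L(348.25,249,.128); h2=L(205+308/k,225+125/k,.128,s); print('handle',h,h2,'pred',B+.03*e)
```

```text
pad [0.583  0.1575 0.066 ] [0.0884, 0.0694, 0.0876, 0.068]
x ang -12.972687516981765
pad side [0.5837 0.1536 0.066 ]
box [ 0.5149 -0.1688  0.07  ] [0.1485, 0.2646, 0.1492, 0.2676]
open dir 165.3592303620733
port [ 0.5886015 -0.1887355  0.073    ] pred [ 0.58748105 -0.18776148]
box side [ 0.5161 -0.1699  0.07  ]
165.25783286070165
handle [ 0.48500985 -0.15958792  0.128     ] [ 0.49032724 -0.15376349  0.128     ] pred [ 0.48589045 -0.1612219 ]
```

The measurements agree:
- **Pad and box:** the views agree within 4 mm, and the sizes match (about 88×70 for the pad, 149×266 for the box).
- **Treadle:** pad at (0.583, 0.156).
- **Handle:** (0.486, -0.161), with the opening direction at 165°.

The crops show the dark-base treadle and the closed shutter. Now I work out the reach to the pad.

```bash
cat >> h.py <<'E'
from scipy.spatial.transform import Rotation as Rn
def to(p,ydir=None):
    s=bot.state(); q=s['tool_rot']; R=Rn.from_quat([q[1],q[2],q[3],q[0]]).as_matrix()
    print('t',round(s['time'],2),'pos',np.round(s['ee_pos'],4),'F',np.round(s['ft_force'],1),'open',round(s['opening'],4),'xang',np.degrees(np.arctan2(R[1,0],R[0,0])).round(2),'yang',np.degrees(np.arctan2(R[1,1],R[0,1])).round(2),'tilt',np.round(R[:,2],3))
    print('xyz units',np.round(R.T@(np.array(p)-s['ee_pos'])/.04,3))
E
python3 - <<'E'
from h import *
to([.583,.156,.16])
E
```

```text
t 0.15 pos [0.2082 0.5889 0.2305] F [ 0.3  0.  -0.1] open 0.0853 xang 160.53 yang 70.53 tilt [-0.    -0.001 -1.   ]
xyz units [-12.442  -7.078   1.774]
```

servo_tool:
  moves:
    - {"xyz": [-1.2, -0.7, 0], "twist": 0, "claw": 0}
    - {"xyz": [-2.4, -1.4, 0], "twist": 0, "claw": 0}
    - {"xyz": [-3.6, -2.1, 0], "twist": 0, "claw": 0}
    - {"xyz": [-4.8, -2.8, 0], "twist": 0, "claw": 0}
    - {"xyz": [-6, -3.4, 0], "twist": 0, "claw": 0}
    - {"xyz": [-7.2, -4.1, 0], "twist": 0, "claw": 0}
    - {"xyz": [-8.4, -4.8, 0], "twist": 0, "claw": 0}
    - {"xyz": [-9.6, -5.4, 0], "twist": 0, "claw": 0}
    - {"xyz": [-10.8, -6.1, 0], "twist": 0, "claw": 0}
    - {"xyz": [-11.8, -6.7, 0], "twist": 0, "claw": 0}
    - {"xyz": [-12.44, -7.08, 0.5], "twist": 0, "claw": 0}
    - {"xyz": [-12.44, -7.08, 1.5], "twist": 0, "claw": 0}
    - {"xyz": [-12.44, -7.08, 2], "twist": 0, "claw": 0}
    - {"xyz": [-12.44, -7.08, 2], "twist": 0, "claw": 0}
    - {"xyz": [-12.44, -7.08, 2], "twist": 0, "claw": 0}

```text
time: 2.02
ee_pos: [0.5835, 0.1566, 0.1523]
tool_rot: [0.001, 0.169, 0.986, 0.0]
ft_force: [-0.5, -0.2, 1.9]
opening: -0.0001
```

Run:
```python
from h import *
to([.583,.156,.036])
grab('side','side1');grab('top','top1')
a=cv2.imread('pics/side1.png')[80:230,150:350];b=cv2.imread('pics/top1.png')[160:310,150:350]
cv2.imwrite('pics/c1.png',np.hstack([cv2.resize(x,None,fx=2,fy=2,interpolation=2) for x in(a,b)]))
```

```text
t 2.02 pos [0.5835 0.1566 0.1523] F [-0.5 -0.2  1.9] open -0.0001 xang 160.54 yang 70.54 tilt [ 0.001  0.    -1.   ]
xyz units [ 0.01  -0.021  2.907]
```

View pics/c1.png

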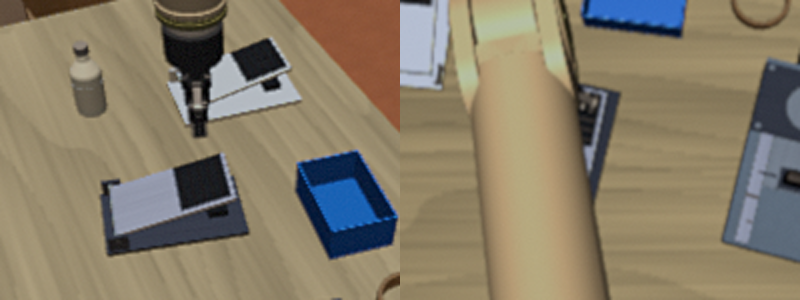

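The side crop shows the shut fingertips above the aluminium treadle with the bottle and bin clear. Now pressing.

servo_tool:
  moves:
    - {"xyz": [0, 0, 1], "twist": 0, "claw": 0}
    - {"xyz": [0, 0, 1.8], "twist": 0, "claw": 0}
    - {"xyz": [0, 0, 2.2], "twist": 0, "claw": 0}
    - {"xyz": [0, 0, 2.5], "twist": 0, "claw": 0}
    - {"xyz": [0, 0, 2.75], "twist": 0, "claw": 0}
    - {"xyz": [0, 0, 2.9], "twist": 0, "claw": 0}
    - {"xyz": [0, 0, 3.0], "twist": 0, "claw": 0}
    - {"xyz": [0, 0, 3.0], "twist": 0, "claw": 0}
    - {"xyz": [0, 0, 3.0], "twist": 0, "claw": 0}

```text
time: 3.25
ee_pos: [0.5862, 0.156, 0.0355]
tool_rot: [0.003, 0.17, 0.986, 0.001]
ft_force: [-3.7, -4.4, 20.6]
opening: -0.0005
```

Run:
```python
from h import *
to([.583,.156,.036])
grab('side','side2')
a=cv2.imread('pics/side2.png')[130:230,170:300]
cv2.imwrite('pics/c2.png',cv2.resize(a,None,fx=5,fy=5,interpolation=2))
```

```text
t 3.25 pos [0.5862 0.156  0.0355] F [-3.7 -4.4 20.6] open -0.0005 xang 160.47 yang 70.47 tilt [ 0.006  0.001 -1.   ]
xyz units [ 0.075 -0.026 -0.012]
```

View pics/c2.png

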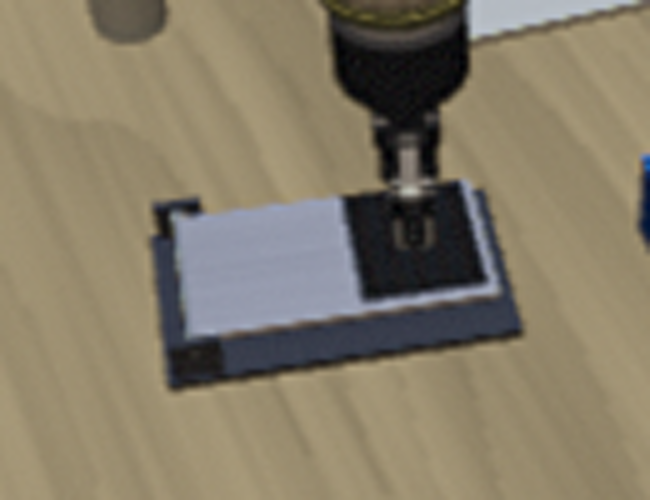

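The plate is level, the tip is at 35.5 mm and the force is 20 N (above the 9 N needed), so it is on its stop. I hold it there, then let it up.

servo_tool:
  moves:
    - {"xyz": [0, 0, 0], "twist": 0, "claw": 0}
    - {"xyz": [0, 0, 0], "twist": 0, "claw": 0}
    - {"xyz": [0, 0, 0], "twist": 0, "claw": 0}
    - {"xyz": [0, 0, 0], "twist": 0, "claw": 0}
    - {"xyz": [0, 0, 0], "twist": 0, "claw": 0}
    - {"xyz": [0, 0, -0.3], "twist": 0, "claw": 0}
    - {"xyz": [0, 0, -0.6], "twist": 0, "claw": 0}
    - {"xyz": [0, 0, -0.9], "twist": 0, "claw": 0}
    - {"xyz": [0, 0, -1.4], "twist": 0, "claw": 0}
    - {"xyz": [0, 0, -2.4], "twist": 0, "claw": 0}
    - {"xyz": [0, 0, -3.6], "twist": 0, "claw": 0}
    - {"xyz": [0, 0, -4.5], "twist": 0, "claw": 0}
    - {"xyz": [0, 0, -4.5], "twist": 0, "claw": 0}

```text
time: 4.92
ee_pos: [0.5849, 0.1569, 0.2152]
tool_rot: [0.003, 0.169, 0.986, 0.002]
ft_force: [0.2, -0.2, -0.0]
opening: 0.0003
```

Run:
```python
from h import *
to([.486,-.161,.21])
grab('side','side3')
a=cv2.imread('pics/side3.png')[130:330,150:370]
cv2.imwrite('pics/c3.png',cv2.resize(a,None,fx=3,fy=3,interpolation=2)[:600])
```

```text
t 4.92 pos [0.5849 0.1569 0.2152] F [ 0.2 -0.2 -0. ] open 0.0003 xang 160.54 yang 70.54 tilt [ 0.006  0.002 -1.   ]
xyz units [-0.317 -8.318  0.096]
```

View pics/c3.png

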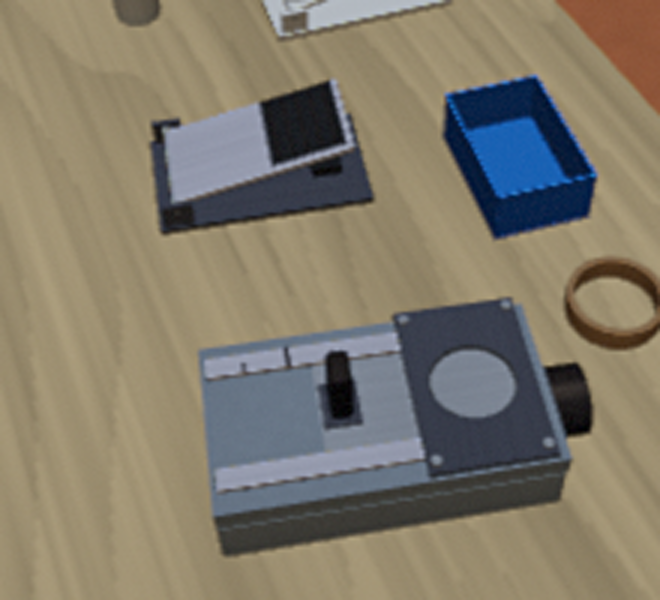

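The treadle plate has sprung back up at (305,120) in the crop, and the shutter is still closed. Next I move over the handle and turn the jaws along the slide.

servo_tool:
  moves:
    - {"xyz": [0, -1, 0], "twist": 1.2, "claw": 1}
    - {"xyz": [-0.1, -2, 0], "twist": 2.4, "claw": 1}
    - {"xyz": [-0.1, -3, 0], "twist": 3.6, "claw": 1}
    - {"xyz": [-0.2, -4, 0], "twist": 4.8, "claw": 1}
    - {"xyz": [-0.2, -5, 0], "twist": 6, "claw": 1}
    - {"xyz": [-0.3, -6, 0], "twist": 7.2, "claw": 1}
    - {"xyz": [-0.3, -7, 0], "twist": 8.4, "claw": 1}
    - {"xyz": [-0.32, -8, 0], "twist": 9.6, "claw": 1}
    - {"xyz": [-0.32, -8.32, 0], "twist": 10.65, "claw": 1}
    - {"xyz": [-0.32, -8.32, 0], "twist": 10.65, "claw": 1}
    - {"xyz": [-0.32, -8.32, 0], "twist": 10.65, "claw": 1}
    - {"xyz": [-0.32, -8.32, 0], "twist": 10.65, "claw": 1}

```text
time: 6.48
ee_pos: [0.4845, -0.1604, 0.2109]
tool_rot: [-0.0, 0.79, 0.613, -0.0]
ft_force: [-0.2, -0.9, -1.0]
opening: 0.0854
```

Run:
```python
from h import *
to([.486,-.161,.092])
f=grab('wrist','w4')
print('pred handle top px',proj(f,[.486,-.161,.128]))
grab('side','side4')
```

```text
t 6.47 pos [ 0.4845 -0.1604  0.2109] F [-0.2 -0.9 -1. ] open 0.0854 xang 75.55 yang -14.45 tilt [-0.001  0.    -1.   ]
xyz units [-0.005  0.042  2.973]
pred handle top px (np.float64(281.1594938505649), np.float64(217.7313894109314))
```

View pics/w4.png

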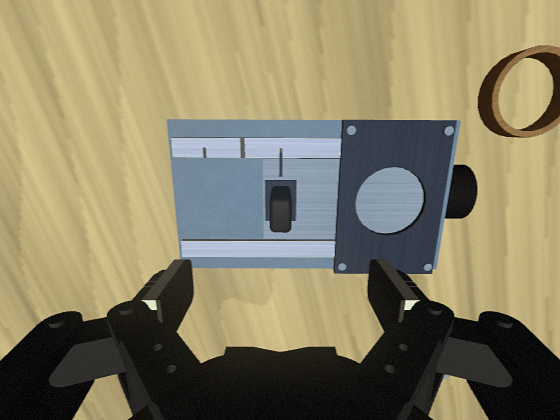

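View pics/side4.png

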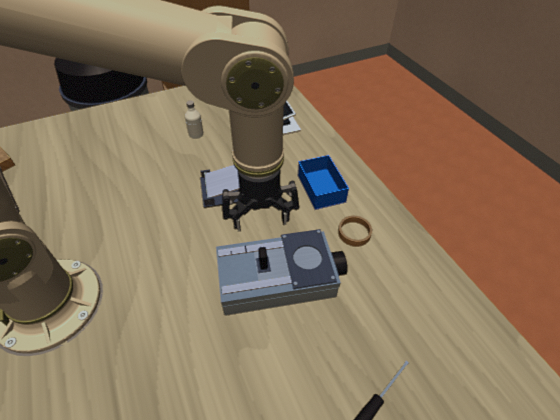

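The wrist view shows the post at (281,210), centred between the jaws at (180,280) and (380,280), with the jaws along the slide. Now I descend and close.

servo_tool:
  moves:
    - {"xyz": [0, 0.04, 1], "twist": 0, "claw": 1}
    - {"xyz": [0, 0.04, 2], "twist": 0, "claw": 1}
    - {"xyz": [0, 0.04, 2.6], "twist": 0, "claw": 1}
    - {"xyz": [0, 0.04, 2.95], "twist": 0, "claw": 1}
    - {"xyz": [0, 0.04, 2.95], "twist": 0, "claw": 1}
    - {"xyz": [0, 0.04, 2.95], "twist": 0, "claw": 0}
    - {"xyz": [0, 0.04, 2.95], "twist": 0, "claw": 0}
    - {"xyz": [0, 0.04, 2.95], "twist": 0, "claw": 0}
    - {"xyz": [0, 0.04, 2.95], "twist": 0, "claw": 0}
    - {"xyz": [0, 0.04, 2.95], "twist": 0, "claw": 0}
    - {"xyz": [0, 0.04, 2.95], "twist": 0, "claw": 0}
    - {"xyz": [0, 0.04, 2.95], "twist": 0, "claw": 0}

```text
time: 8.07
ee_pos: [0.4844, -0.1616, 0.0938]
tool_rot: [-0.001, 0.792, 0.611, -0.0]
ft_force: [-10.7, 3.4, 13.3]
opening: 0.0175
```

Run:
```python
from h import *
to([.486-.0338,-.161+.0089,.092])
grab('side','side5')
a=cv2.imread('pics/side5.png')[205:325,205:355]
cv2.imwrite('pics/c5.png',cv2.resize(a,None,fx=4.5,fy=4.5,interpolation=2))
```

```text
t 8.07 pos [ 0.4844 -0.1616  0.0938] F [-10.7   3.4  13.3] open 0.0175 xang 75.32 yang -14.68 tilt [-0.002  0.002 -1.   ]
xyz units [ 0.026 -0.838  0.046]
```

View pics/c5.png

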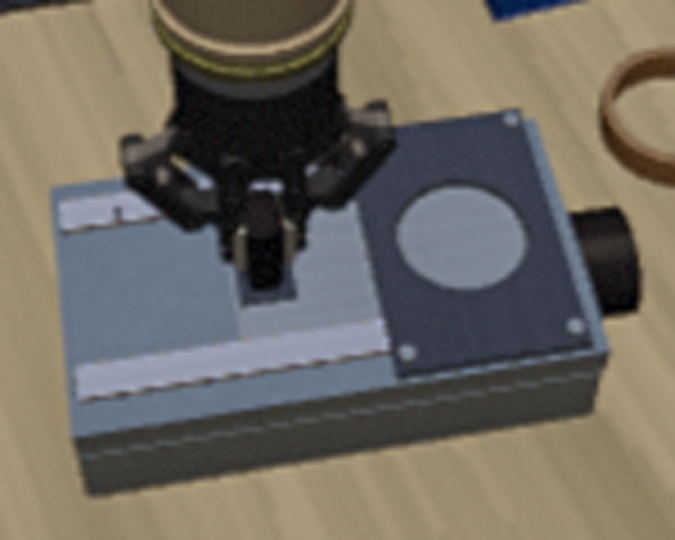

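The jaws hold the post at 17.5 mm opening, and the shutter is closed. I now slide it 35 mm along tool -y.

servo_tool:
  moves:
    - {"xyz": [0, -0.1, 0], "twist": 0, "claw": 0}
    - {"xyz": [0, -0.25, 0], "twist": 0, "claw": 0}
    - {"xyz": [0, -0.4, 0], "twist": 0, "claw": 0}
    - {"xyz": [0, -0.55, 0], "twist": 0, "claw": 0}
    - {"xyz": [0, -0.7, 0], "twist": 0, "claw": 0}
    - {"xyz": [0, -0.8, 0], "twist": 0, "claw": 0}
    - {"xyz": [0, -0.88, 0], "twist": 0, "claw": 0}
    - {"xyz": [0, -0.88, 0], "twist": 0, "claw": 0}
    - {"xyz": [0, -0.88, 0], "twist": 0, "claw": 0}
    - {"xyz": [0, -0.88, 0], "twist": 0, "claw": 0}

```text
time: 9.38
ee_pos: [0.4528, -0.1533, 0.0938]
tool_rot: [0.001, 0.792, 0.611, 0.001]
ft_force: [7.2, -1.5, -0.6]
opening: 0.0173
```

Run:
```python
from h import *
to([.4844-.0338,-.1616+.0089,.0938])
grab('side','side6')
a=cv2.imread('pics/side6.png')[205:325,205:355]
cv2.imwrite('pics/c6.png',cv2.resize(a,None,fx=5,fy=5,interpolation=2))
grab('wrist','w6')
```

```text
t 9.38 pos [ 0.4528 -0.1533  0.0938] F [ 7.2 -1.5 -0.6] open 0.0173 xang 75.34 yang -14.66 tilt [ 0.003 -0.001 -1.   ]
xyz units [ 0.002 -0.056 -0.   ]
```

View pics/c6.png

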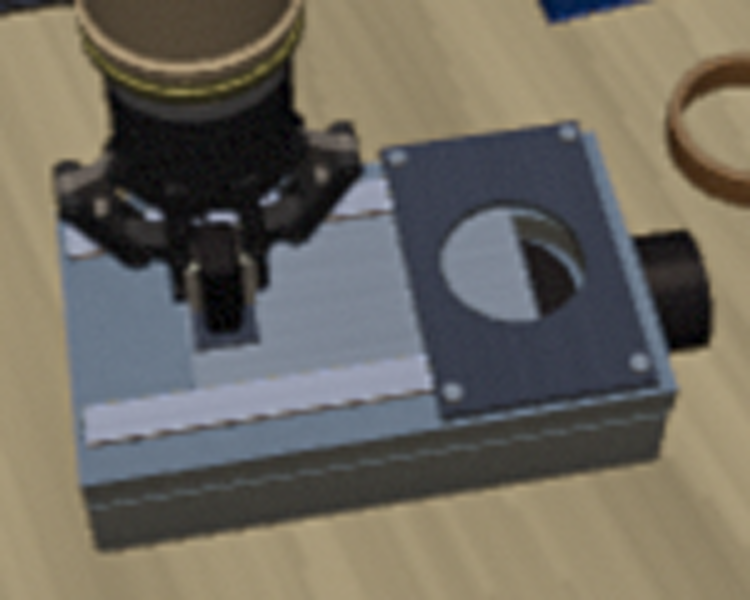

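View pics/w6.png

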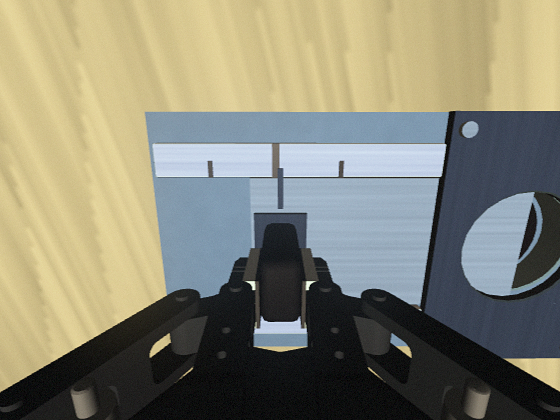

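In the wrist view the pointer (280,185) lies about 4 px short of the long mark (276,160). The marks are 65 px apart for 35 mm, so the gate is at about 33 mm. I nudge it 2 mm further and hold.

servo_tool:
  moves:
    - {"xyz": [0, -0.03, 0], "twist": 0, "claw": 0}
    - {"xyz": [0, -0.05, 0], "twist": 0, "claw": 0}
    - {"xyz": [0, -0.05, 0], "twist": 0, "claw": 0}
    - {"xyz": [0, -0.05, 0], "twist": 0, "claw": 0}
    - {"xyz": [0, -0.05, 0], "twist": 0, "claw": 0}
    - {"xyz": [0, -0.05, 0], "twist": 0, "claw": 0}
    - {"xyz": [0, -0.05, 0], "twist": 0, "claw": 0}
    - {"xyz": [0, -0.05, 0], "twist": 0, "claw": 0}

```text
time: 10.48
ee_pos: [0.4509, -0.1528, 0.0938]
tool_rot: [0.001, 0.791, 0.611, 0.001]
ft_force: [7.7, -1.2, -2.1]
opening: 0.0172
```

Run:
```python
from h import *
to([.4844-.0338,-.1616+.0089,.0938])
grab('wrist','w7');grab('side','side7')
b=cv2.imread('pics/side7.png')[80:330,150:400]
a=cv2.imread('pics/w7.png')[90:340,100:350]
cv2.imwrite('pics/c7.png',np.hstack([cv2.resize(x,(400,400),interpolation=2) for x in (a,b)]))
```

```text
t 10.47 pos [ 0.4509 -0.1528  0.0938] F [ 7.7 -1.2 -2.1] open 0.0172 xang 75.35 yang -14.65 tilt [ 0.003 -0.001 -1.   ]
xyz units [ 0.001 -0.008  0.   ]
```

View pics/c7.png

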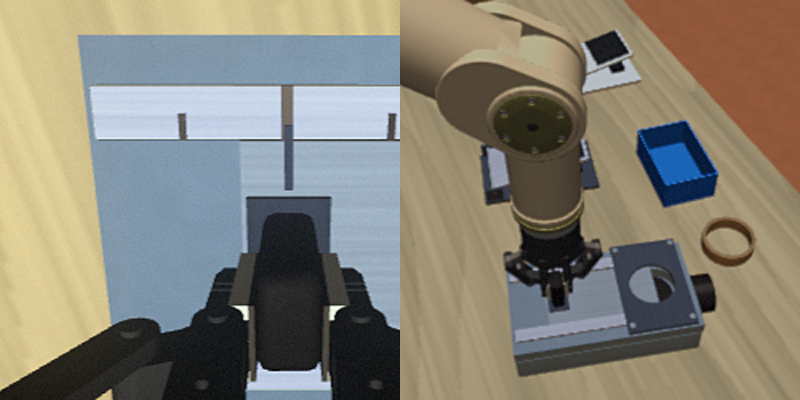

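The pointer (288,155) now meets the long mark (287,105), the port is half uncovered, and the force is a steady 7.8 N, as the spring should give at half travel. The bystanders are untouched, so I hand in.

Run:
```python
from h import *
print(job.hand_in()); to([.4509,-.1528,.0938])
```

```text
the job is handed in; nothing more can be done
None
the job is handed in; nothing more can be done
```

The job is done and handed in at about 10.5 s; the hand-in reports no verdict.

- **Treadle:** I pressed the aluminium treadle on the dark steel base to its stop and held it for at least 0.6 s. The plate was level, the tip at 35.5 mm and the force about 20 N. I then let it up, and the picture straight after showed it raised with the shutter still closed.
- **Shutter:** I gripped the post along the slide and opened the shutter. The first slide stopped about 2 mm short, so I nudged it on.
- **Last checks:** The pointer was on the long middle mark, the port was half uncovered, and the force was 7.8 N, close to the spring's 8 N at half travel. The grip was steady at 17 mm opening. The bin and tape core looked unmoved.
- **Not seen at the end:** In the last view the arm hid most of the treadle and the glue bottle, and the crop left out the screwdriver. Nothing touched the treadle after it came up, and the arm stayed well away from the other two.

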